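Comb loose pens into a grooved tray

ROBOT

A 6-joint arm with a two-finger parallel gripper is mounted at the origin on a cart in front of the work surface, level with it; the furniture and walls round the work are solid. World frame = base frame: x ahead of the robot, y to its left, z up, the work surface at z = 0. Lengths are in m, angles in rad, forces in N, time in s.
With the tool pointing down it reaches from about 0.35 to 0.975 m from the base axis. Payload 4.9 kg.
Tool frame: the origin (TCP) lies on the centre line of the jaws, within the pads' length; the fingertips stand manip.tcp_to_tips ahead of it and the grasp point (between the pads) lies 11 mm behind it (manip.tcp_to_tips is the distance from the TCP to the fingertips, in m); x points along the fingers, y is the direction in which the jaws open and shut, and the axes are right-handed (so a half turn about x gives the same grasp; the last joint's range is limited). The gripper opens to 85 mm and grips with 20 to 120 N. Pads are 22 mm wide; open, the fingers measure 114 mm over their backs; the gripper's body (76 mm by 85 mm) begins 54 mm behind the grasp point. The pads swing forward as they close: fully open they stand 13 mm farther back than shut.
Start: joints at [1.22, 0.053, 1.613, -0, 1.476, -0.119], TCP at [0.144, 0.608, 0.239] pointing down, gripper open.
Joint ranges: [-3.01, 3.01], [-1.01, 2.22], [0.06, 2.58], [-1.02, 4.17], [0.09, 2.62], [-3.14, 3.14]. Speed limits (rad/s): [2.57, 2.57, 3.14, 3.14, 3.14, 3.14].

INTERFACE

Orientations are given as a unit quaternion [w, x, y, z].
In Python, from plant import status, imaging, workorder, manip gives the robot as it stands.
- The arm moves only by the tool carry_out, never from a script. Its argument "moves" is one flat list of numbers, 5 for each row, row after row: the opening, from 0 (shut) to 1 (fully open), then the shift along the tool's x, y, z in cm, then the turn about the tool's x in rad. In form: [claw, tx, ty, tz, twist, claw, tx, ty, tz, twist, ...]. A call has 1 to 12 rows; each row is the pose to reach, as a shift and turn from the pose commanded when the call began, along the tool's axes at that moment; what a row does not reach only later rows make up. A row lasts 1/12 s, in which the tool goes at most 41.7 mm and 7.16 degrees, less where a joint would pass 70% of its speed; a pose out of reach is approached as far as the arm can. A call with a gripper value outside its range is refused whole. The fingers move at their own pace and stop on an object; the grip force is fixed at half the most. Time passes only in rows, so rows that repeat a pose let the fingers close. It gives the time, the measured TCP pose, the force and the opening at its end, in the units of the state.
- status.state(): the state, without advancing time (a new reading comes with each control period).
- imaging.grab_frame(name): name is "scene" or "top"; returns the picture (400x640x3 uint8, red, green, blue); there is no depth.
- imaging.camera_info(name): a dict with "K" (3x3 intrinsics, pixels), "dist" ([k1, k2, p1, p2, k3] as OpenCV has them; the pictures are not rectified), "R" (3x3) and "t" (3): a world point X has camera coordinates R X + t. Camera axes: x right, y down, z forward; pixel columns grow to the right and rows downward; lengths in m; the calibration is good to about 2 mm. A picture is of the moment at which its call begins. camera_info takes no time and is no camera call.
- workorder.job_done(): hands the job in, once; it reports no verdict.
The state is a dict: "time": time; "joint_pos": joint angles; "joint_vel": joint speeds; "joint_efforts": joint torques, N m; "tool_pos": TCP position; "tool_rot": TCP orientation; "contact_force": force on the tool from outside, world axes, zero at the start; "ft_torque": the same for the moment, N m; "gripper_width": opening from 0.0 (shut) to 1.0 (fully open).
Only numpy, scipy, OpenCV 4.12 (cv2) and the standard library are available. Lean on these libraries where they do the work, as an engineer would, in place of code of your own. Each camera call takes 0.05 s, during which the arm holds its last target.

TASK

Take the comb rake by its wooden grip and comb it once or more across the tray from one end to the other, its feet bearing lightly on the rib tops all the way (a few newtons, set down slowly; never press hard), so that the three loose pens drop into the grooves, each lying flat and straight in a groove of its own. Then stand the rake back on its feet on the table outside the tray and let go. Do not touch the pens with the fingers and leave the things around alone.

Things in the scene. Friction and masses are not known exactly. Their poses are not given: they have to be found in the camera images.
- tray: grey plastic pen tray (stays put), 252 mm (its x) by 180 mm (its y), rim 32 mm high and 6 mm thick. Origin: centre of its underside. Inside, 7 grooves run along its y, centred at x = -66, -44, ... +66 mm, each 16 mm wide and 13 mm deep, between 6 mm wide ribs. From x = 77 mm out to the end walls (inner face at 120 mm), at both ends, is a plain flat at rib-top height
- tray_top (a point): middle of the tray at rib-top height, 20 mm above its underside. Feet set the tray anew each time: rib tops 24 to 32 mm, rim 36 to 44 mm above the table. The ribbed insert sits out of level along x: by up to 3 mm, up or down, at one end and the opposite at the other, which these readings do not show. It gives only 1 mm under 15 N; over 20 N is too hard, so the height must be felt all along
- rake: loose comb rake, about 0.25 kg, 30 x 114 x 82 mm, standing on the table. Origin: centre of the soles of its feet. Five steel feet like skids, each 30 mm along the rake's x with rounded toes, 8 mm along y, at y = -50 to 50 mm under a bar (top at 32 mm). It combs along its x, either way, with its y parallel to the grooves. A foot is longer than a groove is wide: it slides over ribs and seated pens; a pen may wedge under a toe: lift and back off
- rake_grip (a point): centre of the rake's wooden grip, 65 mm above the soles of the feet; the grip is 24 mm thick along the rake's x, 92 mm long along its y and 34 mm high (48 to 82 mm above the soles), level, with both long faces free to be gripped from above. Axes as the rake's: z up, x the combing direction
- pen_a: slim pen, 15 g, 145 mm long along its own y, 9 to 11 mm thick, lying askew across the ribs (about 15 to 27 degrees off the grooves) at the -x side of the middle; all pens lie within 75 mm of the middle along the tray's x. Origin on the pen's side, 4.5 mm off its axis
- pen_a_mid (a point): middle of that pen, on its axis; y along the pen
- pen_b: like pen_a, lying near the tray's middle
- pen_b_mid (a point): middle of that pen, on its axis; y along the pen
- pen_c: like pen_a, at the +x side of the tray's middle
- pen_c_mid (a point): middle of that pen, on its axis; y along the pen
- timer: bystander: kitchen timer with a rotary top, 62 x 62 x 51 mm, nearer the robot than the tray; origin centre of underside
- tape: bystander: roll of tape lying flat, 96 mm across, 25 mm high; origin centre of underside
- marker: bystander: thick marker with a black cap, 135 mm long, 17 mm thick, lying on the table nearer the robot; origin centre of underside. Not one of the three slim pens
Things that resemble listed ones, but are neither listed nor needed, are in the scene too. Leave any blue look-alike of the rake alone.

How it is judged:
On the way, in this order (a step that is already met when the one before it is completed fails the run):
1. the rake's feet bear on the flat at one end of the tray (contact force between rake and tray above 1 N and y of rake_grip in the frame of tray between -0.03 and 0.03 m and (x of rake_grip in the frame of tray below -0.075 m or x of rake_grip in the frame of tray above 0.075 m)), for 0.05 s.
2. the rake's feet bear on the ribs half-way along the tray (contact force between rake and tray above 1 N and y of rake_grip in the frame of tray between -0.03 and 0.03 m and x of rake_grip in the frame of tray between -0.012 and 0.012 m), for 0.05 s.
3. the rake's feet still bear at an end of the tray (all of step 1), for 0.05 s.
At the end, for the whole second after the job is handed in: All three pens lie at rest inside the tray, each down in a groove (its middle below rib-top height by 2.5 mm or more) and within 0.1 rad of the groove's direction; the rake stands upright on its feet on the table, outside the tray (at least 130 mm from the tray's middle), at rest (z of pen_a_mid in the frame of tray between 0.004 and 0.0175 m and x of pen_a_mid in the frame of tray between -0.078 and 0.078 m and y of pen_a_mid in the frame of tray between -0.03 and 0.03 m and angle between the y axis of each of pen_a_mid, pen_b_mid, pen_c_mid and the y axis of tray, either way round below 0.1 rad and linear speed of each of pen_a, pen_b, pen_c, rake below 0.02 m/s and z of pen_b_mid in the frame of tray between 0.004 and 0.0175 m and x of pen_b_mid in the frame of tray between -0.078 and 0.078 m and y of pen_b_mid in the frame of tray between -0.03 and 0.03 m and z of pen_c_mid in the frame of tray between 0.004 and 0.0175 m and x of pen_c_mid in the frame of tray between -0.078 and 0.078 m and y of pen_c_mid in the frame of tray between -0.03 and 0.03 m and height (world z) of rake_grip between 0.06 and 0.07 m and angle between rake_grip's own z axis and vertical below 0.1 rad and horizontal distance between rake_grip and tray above 0.13 m); the robot touches nothing.
It fails at once if the rake is pressed on the tray with more than 20 N (contact force between rake and tray above 20 N).
It fails at once if the fingers touch a pen (contact force between the fingers and pen_a above 0.3 N or contact force between the fingers and pen_b above 0.3 N or contact force between the fingers and pen_c above 0.3 N).
It fails at once if the timer, the tape or the marker is moved by more than 15 mm (distance of any of timer, tape, marker from where it was at the start of the episode above 0.015 m).
It also fails if it takes over 72 s, if anything falls off the work surface, if the arm or the gripper's body presses on something with over 40 N, if the wrist force passes 120 N, or if a joint passes its speed limit or range.

## Working session

There is one attempt and no reset: what is moved stays moved. The work goes in short steps, Python scripts to look and compute and a tool call to move; the robot and the scene stay as the last step left them, time stands still between calls to the robot, and variables do not carry over. Pictures are saved under pics/ and viewed, and the job is handed in when it is done.

Besides the shell and the picture viewer there is one more tool, called as name(argument=value, ...) on one line, values as JSON. carry_out: Moves the arm, as the interface text tells. Its arguments: {"type":"object","properties":{"moves":{"type":"array","items":{"type":"number"}}},"required":["moves"]}

```bash
ls; mkdir -p pics
python3 - <<'E'
from plant import status, imaging, workorder, manip
import cv2
print(status.state()); print(manip.tcp_to_tips)
for n in ("scene","top"):
    f=imaging.grab_frame(n); cv2.imwrite(f"pics/{n}0.png",f[:,:,::-1]); print(imaging.camera_info(n))
E
```

```text
pics
{'time': 0.0, 'joint_pos': array([ 1.21999647e+00,  5.33166542e-02,  1.61429788e+00, -5.93872852e-06,
        1.47595418e+00, -1.18997844e-01]), 'joint_vel': array([-7.35226898e-04,  1.27191229e-03,  3.27636138e-04,  2.10948200e-03,
        9.38582093e-05,  7.18331432e-04]), 'joint_efforts': array([ 8.61807393e-06, -3.93671465e+01, -3.70179570e+01, -1.92869829e-04,
        6.83135717e-03,  1.27155383e-05]), 'tool_pos': array([0.14337584, 0.60771992, 0.23808559]), 'tool_rot': array([ 0.70220191,  0.08109085,  0.70252305, -0.08245073]), 'contact_force': array([0.96517799, 0.16837436, 0.6929908 ]), 'ft_torque': array([ 0.07959199, -0.04107579, -0.01253299]), 'gripper_width': 0.9966802432028609}
0.008
{'K': array([[420.24811905,   0.        , 318.63647533],
       [  0.        , 420.24811905, 196.7124683 ],
       [  0.        ,   0.        ,   1.        ]]), 'dist': array([-0.05393439,  0.        ,  0.        ,  0.        ,  0.        ]), 'R': array([[ 0.8859927 , -0.46327216, -0.01989578],
       [-0.23327277, -0.40822325, -0.88257441],
       [ 0.40075023,  0.78659563, -0.4697516 ]]), 't': array([-0.45830627,  0.23117069,  0.62931075])}
{'K': array([[474.99069627,   0.        , 322.65263196],
       [  0.        , 474.99069627, 191.90754087],
       [  0.        ,   0.        ,   1.        ]]), 'dist': array([-0.03622318,  0.        ,  0.        ,  0.        ,  0.        ]), 'R': array([[-0.02938341, -0.99910797, -0.03032955],
       [-0.99668395,  0.03158852, -0.07498849],
       [ 0.07587966,  0.02802556, -0.99672305]]), 't': array([0.08540074, 0.555625  , 1.02289522])}
```

View pics/scene0.png

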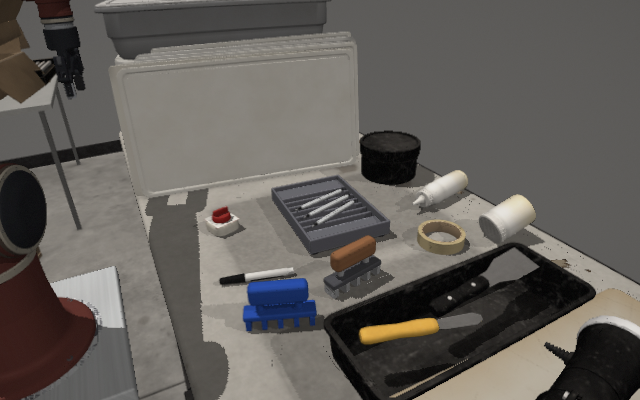

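View pics/top0.png

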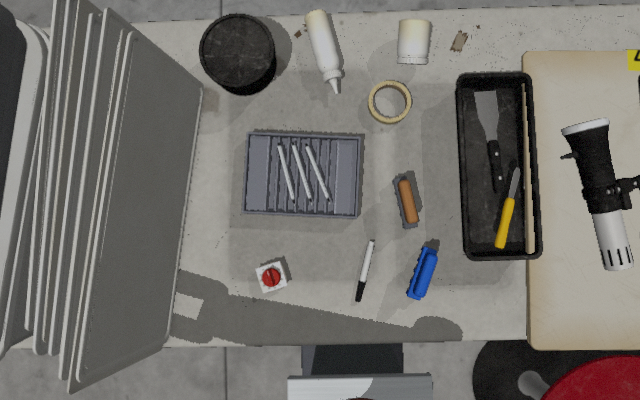

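Possible rakes are the brown-grip one (scene 352,262 / top 407,201) and the blue look-alike (scene 280,300 / top 422,273). I choose the brown wooden grip and will check it in enlarged crops.

Run:
```python
import cv2
t=cv2.imread('pics/top0.png'); s=cv2.imread('pics/scene0.png')
cv2.imwrite('pics/c_tray.png',cv2.resize(t[120:230,235:370],None,fx=5.5,fy=5.5,interpolation=cv2.INTER_CUBIC)[:600])
cv2.imwrite('pics/c_rake.png',cv2.resize(t[160:240,370:460],None,fx=7,fy=7,interpolation=cv2.INTER_CUBIC))
cv2.imwrite('pics/s_tray.png',cv2.resize(s[165:265,260:400],None,fx=5.5,fy=5.5,interpolation=cv2.INTER_CUBIC))
cv2.imwrite('pics/s_rake.png',cv2.resize(s[225:305,310:400],None,fx=7,fy=7,interpolation=cv2.INTER_CUBIC))
```

```text
(no output)
```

View pics/c_tray.png

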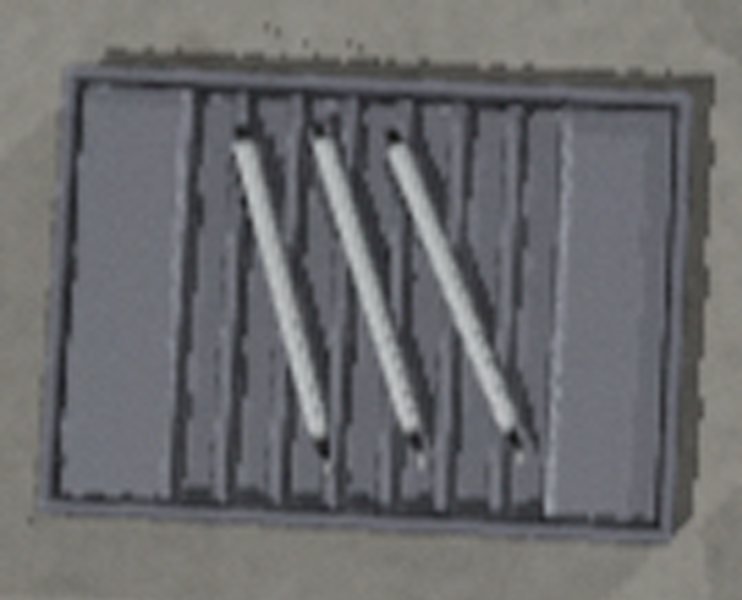

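View pics/c_rake.png

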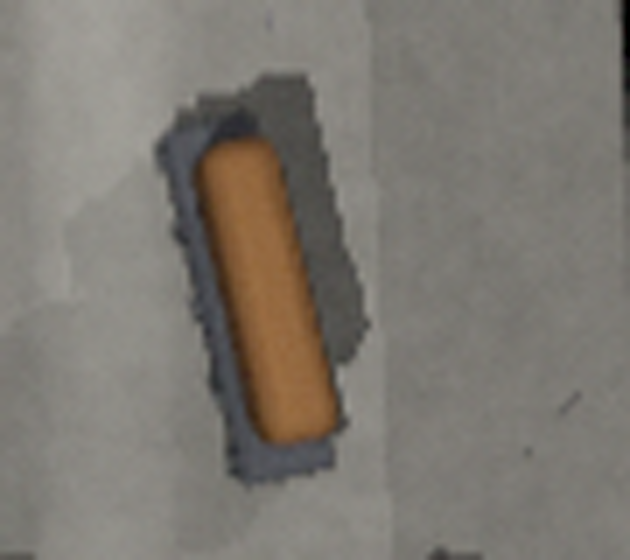

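View pics/s_tray.png

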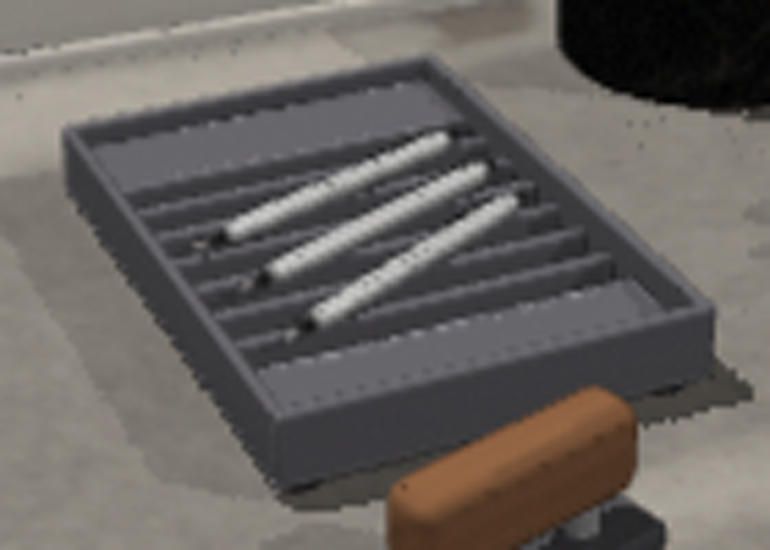

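View pics/s_rake.png

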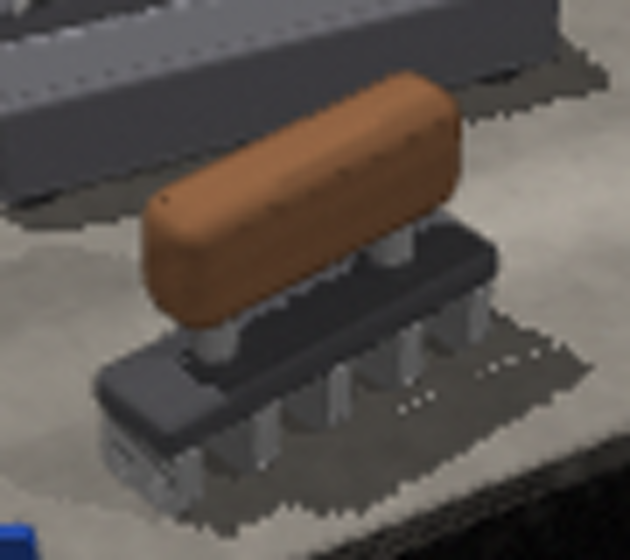

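```bash
cat > h.py <<'E'
import numpy as np, cv2
from scipy.optimize import least_squares
from plant import imaging
C={n:imaging.camera_info(n) for n in("scene","top")}
def proj(n,X):
    c=C[n]; return cv2.projectPoints(np.atleast_2d(np.array(X,float)),cv2.Rodrigues(c["R"])[0],c["t"],c["K"],c["dist"])[0][:,0]
def und(n,p):
    c=C[n]; return cv2.undistortPoints(np.array([[p]],float),c["K"],c["dist"])[0,0]
def onz(n,p,z):
    c=C[n]; d=c["R"].T@np.r_[und(n,p),1]; o=-c["R"].T@c["t"]; return o+d*(z-o[2])/d[2]
def tri(pt,ps):
    P=[np.c_[C[n]["R"],C[n]["t"]] for n in("top","scene")]
    X=cv2.triangulatePoints(P[0],P[1],und("top",pt).reshape(2,1),und("scene",ps).reshape(2,1))[:,0]; X=X[:3]/X[3]
    e=[np.linalg.norm(proj("top",X)[0]-pt),np.linalg.norm(proj("scene",X)[0]-ps)]
    return X.round(4),np.round(e,2)
E
python3 - <<'E'
from h import *
T=lambda u,v:(235+u/5.5,120+v/5.5); S=lambda u,v:(260+u/5.5,165+v/5.5)
R=lambda u,v:(370+u/7,160+v/7); Q=lambda u,v:(310+u/7,225+v/7)
top=dict(TL=T(68,66),TR=T(693,90),BR=T(668,538),BL=T(38,512))
for k,p in top.items():
    X=onz("top",p,.04); print(k,X.round(4),(( proj("scene",X)[0]-[260,165])*5.5).round())
sc=dict(TL=S(428,55),TR=S(715,308),BR=S(275,415),BL=S(65,130))
for k in top: print(k,tri(top[k],sc[k]))
print("grip c",tri(R(268,292),Q(303,200)))
print("grip end hi",tri(R(238,140),Q(430,100)),"lo",tri(R(300,440),Q(175,240)))
for p in [R(197,155),R(280,150),R(338,430),R(258,440)]:print(onz("top",p,.075).round(4))
E
```

```text
TL [0.6938 0.2294 0.04  ] [429.  46.]
TR [ 0.6752 -0.0192  0.04  ] [717. 297.]
BR [ 0.4985 -0.0031  0.04  ] [277. 406.]
BL [0.5161 0.2444 0.04  ] [ 59. 119.]
TL (array([0.6945, 0.2307, 0.0346]), array([0.22, 0.19]))
TR (array([ 0.6755, -0.0191,  0.0354]), array([0.3 , 0.32]))
BR (array([ 0.4982, -0.0031,  0.0362]), array([0.2 , 0.22]))
BL (array([0.5174, 0.2452, 0.0338]), array([0.53, 0.47]))
grip c (array([ 0.5281, -0.1119,  0.0631]), array([0.21, 0.26]))
grip end hi (array([ 0.5723, -0.1029,  0.073 ]), array([0.71, 0.84])) lo (array([ 0.4853, -0.1193,  0.071 ]), array([0.79, 0.99]))
[ 0.5694 -0.091   0.075 ]
[ 0.5701 -0.1157  0.075 ]
[ 0.4864 -0.1292  0.075 ]
[ 0.4842 -0.1055  0.075 ]
```

Run:
```python
from h import *
from scipy.spatial.transform import Rotation as Ro
print(Ro.from_quat([0.08109085,0.70252305,-0.08245073,0.70220191]).as_matrix().round(4))
for n in C: print(n, proj(n,[[.144,.608,.239],[.144,.608,.35],[.25,.4,.239],[.28,.35,.239],[.33,.25,.239]]).round())
print("board bottom near",tri((167,342),(147,195)), onz("top",(167,342),0),onz("scene",(147,195),0),onz("top",(203,88),0))
print("board top near",tri((70,392),(113,68)))
```

```text
[[-7.000e-04  2.297e-01  9.733e-01]
 [-1.900e-03  9.733e-01 -2.297e-01]
 [-1.000e+00 -2.000e-03 -2.000e-04]]
scene [[ 78.  95.]
 [ 66.  50.]
 [129. 107.]
 [145. 110.]
 [177. 118.]]
top [[ 19. 427.]
 [-29. 457.]
 [133. 366.]
 [161. 348.]
 [218. 317.]]
board bottom near (array([0.2417, 0.4227, 0.008 ]), array([2.41, 2.06])) [0.23469128 0.42648607 0.        ] [ 2.46893107e-01  4.35993479e-01 -5.55111512e-17] [0.80925464 0.33858014 0.        ]
board top near (array([0.2348, 0.4683, 0.3172]), array([2.24, 1.48]))
```

Run:
```python
import cv2
t=cv2.imread('pics/top0.png'); s=cv2.imread('pics/scene0.png')
cv2.imwrite('pics/c_b.png',cv2.resize(t[200:400,0:260],None,fx=3,fy=3))
cv2.imwrite('pics/s_b.png',cv2.resize(s[0:200,0:260],None,fx=3,fy=3))
```

```text
(no output)
```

View pics/c_b.png

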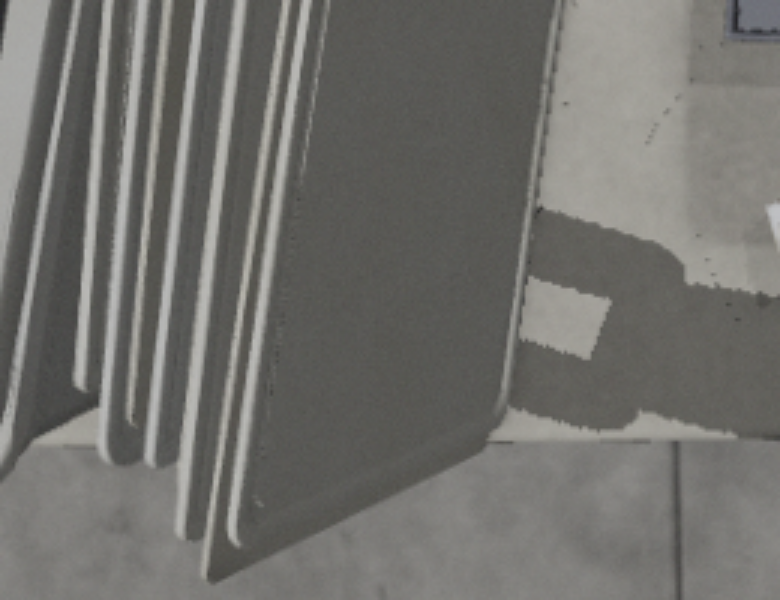

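View pics/s_b.png

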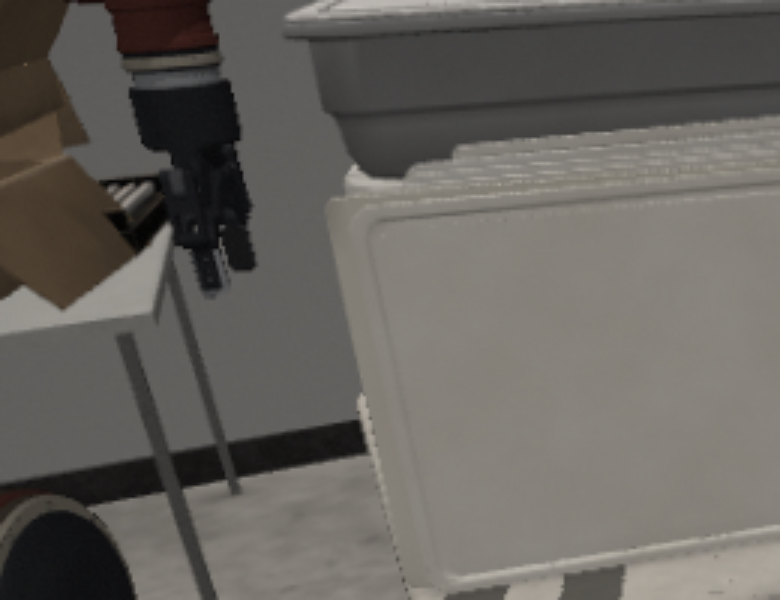

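The close crops show the brown wooden grip on a dark bar with five steel feet, which is the right rake. The board stack starts at x≈0.235, y>0.42, so I'll back out along -y before swinging across.

carry_out(moves=[1,-6,-20.8,6.6,0,1,-6,-20.8,6.6,0,1,-6,-20.8,6.6,0,1,-6,-20.8,6.6,0,1,-6,-20.8,6.6,0,1,-6,-20.8,6.6,0,1,-3,-61.1,53.9,-0.4,1,-3,-61.1,53.9,-0.4,1,-3,-61.1,53.9,-0.4,1,-3,-61.1,53.9,-0.4,1,-3,-61.1,53.9,-0.4,1,-3,-61.1,53.9,-0.4])

```text
time: 1.1
tool_pos: [0.2913, 0.2124, 0.2885]
tool_rot: [0.705, -0.06, 0.704, 0.06]
contact_force: [1.3, 1.2, 0.4]
gripper_width: 1.001
```

```bash
cat >> h.py <<'E'
from plant import status
from scipy.spatial.transform import Rotation as Ro
def pose():
    s=status.state(); q=s["tool_rot"]; return s["tool_pos"],Ro.from_quat([q[1],q[2],q[3],q[0]]).as_matrix()
def plan(xyz,jaw_deg):
    p,M=pose(); d=M.T@(np.array(xyz)-p)*100
    a=np.degrees(np.arctan2(M[1,1],M[0,1])); t=(jaw_deg-a+90)%180-90
    print("t",status.state()["time"],"pos",p.round(4),"jaw",a.round(2),"down",M[:,0].round(4),"F",status.state()["contact_force"].round(2),"->",d.round(2),"twist",round(-np.radians(t),4))
E
python3 -c "
from h import *
plan([.528,-.111,.2],99.6)"
```

```text
t 1.1 pos [0.2913 0.2124 0.2885] jaw 99.75 down [ 5.e-04  2.e-04 -1.e+00] F [1.32 1.17 0.37] -> [  8.85 -35.88  17.85] twist 0.0026
```

carry_out(moves=[1,9,-35.9,17.8,0,1,9,-35.9,17.8,0,1,9,-35.9,17.8,0,1,9,-35.9,17.8,0,1,9,-35.9,17.8,0,1,9,-35.9,17.8,0,1,9,-35.9,17.8,0,1,9,-35.9,17.8,0,1,9,-35.9,17.8,0,1,9,-35.9,17.8,0,1,9,-35.9,17.8,0,1,9,-35.9,17.8,0])

```text
time: 2.1
tool_pos: [0.5262, -0.1113, 0.197]
tool_rot: [0.703, -0.058, 0.706, 0.059]
contact_force: [0.0, 0.7, 0.6]
gripper_width: 1.003
```

Run:
```python
from h import *
plan([.528,-.111,.2],99.6)
for n in C:
    f=imaging.grab_frame(n); cv2.imwrite(f'pics/{n}1.png',f[:,:,::-1])
```

```text
t 2.1 pos [ 0.5262 -0.1113  0.197 ] jaw 99.5 down [-0.0037  0.0015 -1.    ] F [0.   0.69 0.6 ] -> [-0.3  -0.    0.18] twist -0.0018
```

View pics/scene1.png

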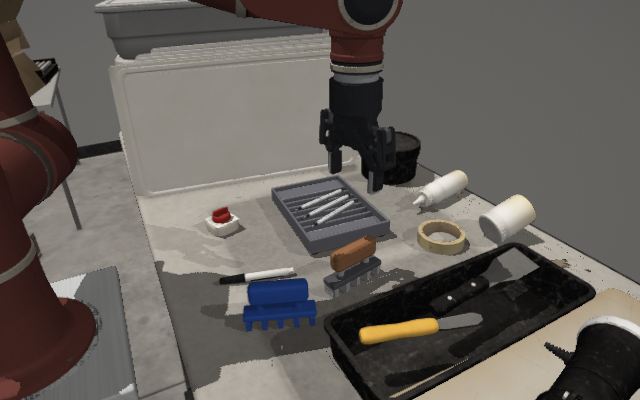

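carry_out(moves=[1,3,0,0.15,0,1,6,0,0.15,0,1,8,0,0.15,0,1,10,0,0.15,0,1,11,0,0.15,0,1,12,0,0.15,0,1,13,0,0.15,0,1,13.6,0,0.15,0,1,13.6,0,0.15,0])

```text
time: 2.95
tool_pos: [0.5276, -0.1096, 0.0621]
tool_rot: [0.704, -0.059, 0.705, 0.06]
contact_force: [-0.1, 0.9, 0.7]
gripper_width: 1.003
```

Run:
```python
from h import *
plan([.528,-.111,.061],99.6)
f=imaging.grab_frame("scene"); cv2.imwrite('pics/s2.png',cv2.resize(f[180:320,270:440,::-1],None,fx=4,fy=4,interpolation=cv2.INTER_CUBIC))
```

```text
t 2.95 pos [ 0.5276 -0.1096  0.0621] jaw 99.66 down [-1.2e-03  4.0e-04 -1.0e+00] F [-0.09  0.87  0.67] -> [ 0.11 -0.15  0.02] twist 0.001
```

View pics/s2.png

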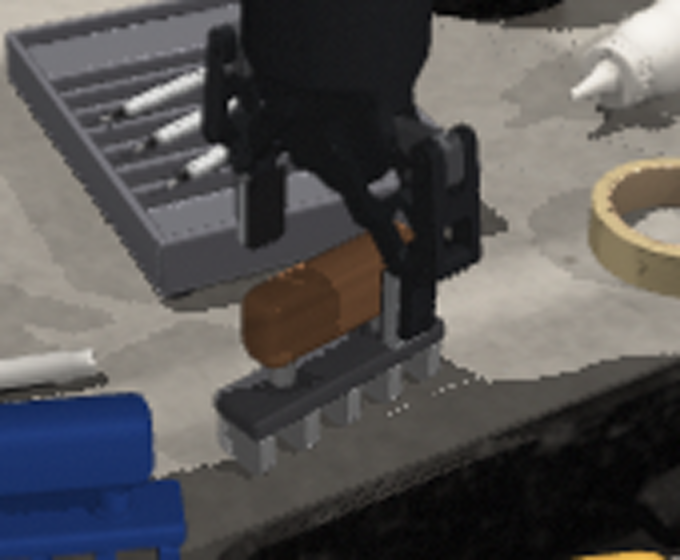

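The fingers straddle the grip, one on each side (crop 265,210 and 415,290). Closing now.

carry_out(moves=[0.6,0,0,0,0,0.4,0,0,0,0,0,0,0,0,0,0,0,0,0,0,0,0,0,0,0,0,0,0,0,0,0,0,0,0,0,0,0,0,0,0,0,0,0,0,0,0,0,0,0,0])

```text
time: 3.83
tool_pos: [0.5285, -0.1102, 0.0634]
tool_rot: [0.705, -0.06, 0.704, 0.059]
contact_force: [-0.1, -0.4, 3.1]
gripper_width: 0.271
```

Run:
```python
from h import *
plan([.528,-.111,.061],99.6)
f=imaging.grab_frame("scene"); cv2.imwrite('pics/s3.png',cv2.resize(f[180:320,270:440,::-1],None,fx=4,fy=4,interpolation=cv2.INTER_CUBIC))
print(status.state()["gripper_width"])
```

```text
t 3.8333 pos [ 0.5285 -0.1102  0.0634] jaw 99.64 down [ 9.e-04 -5.e-04 -1.e+00] F [-0.06 -0.38  3.12] -> [ 0.24 -0.07 -0.06] twist 0.0007
0.26824630940459177
```

View pics/s3.png

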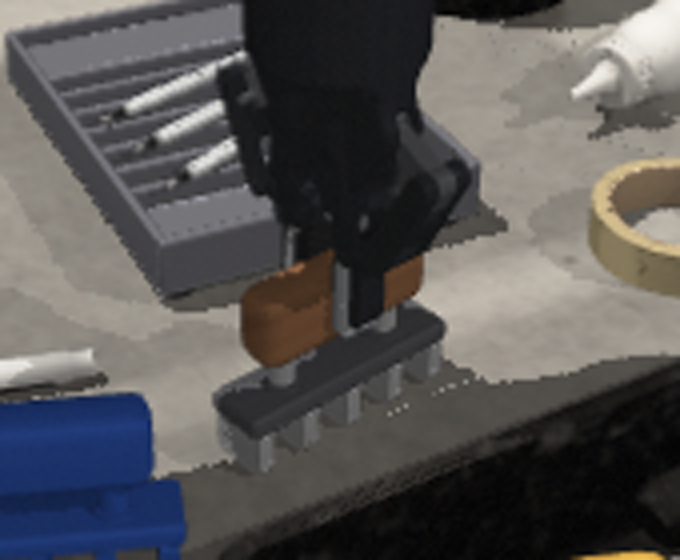

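carry_out(moves=[0,-1,0,0,0,0,-3,0,0,0,0,-5,0,0,0,0,-7,0,0,0,0,-8,0,0,0,0,-8,0,0,0])

```text
time: 4.38
tool_pos: [0.5293, -0.1102, 0.1454]
tool_rot: [0.706, -0.06, 0.703, 0.059]
contact_force: [0.6, -0.1, -1.9]
gripper_width: 0.269
```

Run:
```python
from h import *
plan([.589,.0157,.1434],85.6)
```

```text
t 4.3833 pos [ 0.5293 -0.1102  0.1454] jaw 99.64 down [ 0.004  -0.0012 -1.    ] F [ 0.58 -0.05 -1.85] -> [ 0.21 11.42  8.  ] twist 0.2451
```

carry_out(moves=[0,0,3,2.1,0.06,0,0,6,4.2,0.12,0,0,9,6.3,0.18,0,0,11.4,8,0.245,0,0,11.4,8,0.245,0,0,11.4,8,0.245,0,0,11.4,8,0.245])

```text
time: 4.97
tool_pos: [0.5867, 0.0158, 0.1411]
tool_rot: [0.705, 0.027, 0.708, -0.027]
contact_force: [0.0, 0.1, -2.6]
gripper_width: 0.27
```

Run:
```python
from h import *
plan([.589,.0157,.1434],85.6)
for n in C:
    f=imaging.grab_frame(n); cv2.imwrite(f'pics/{n}4.png',f[:,:,::-1])
    c=f[110:240,225:385] if n=="top" else f[130:270,250:420]
    cv2.imwrite(f'pics/{n}4c.png',cv2.resize(c[:,:,::-1],None,fx=4.4,fy=4.2,interpolation=cv2.INTER_CUBIC))
```

```text
t 4.9667 pos [0.5867 0.0158 0.1411] jaw 85.65 down [-3.3e-03 -2.0e-04 -1.0e+00] F [ 0.02  0.13 -2.6 ] -> [-0.23  0.01  0.23] twist 0.0008
```

View pics/scene4c.png

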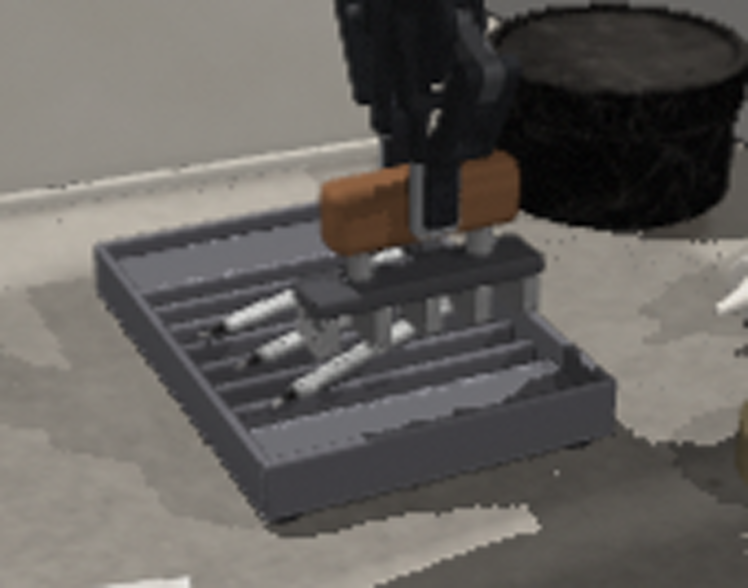

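View pics/top4c.png

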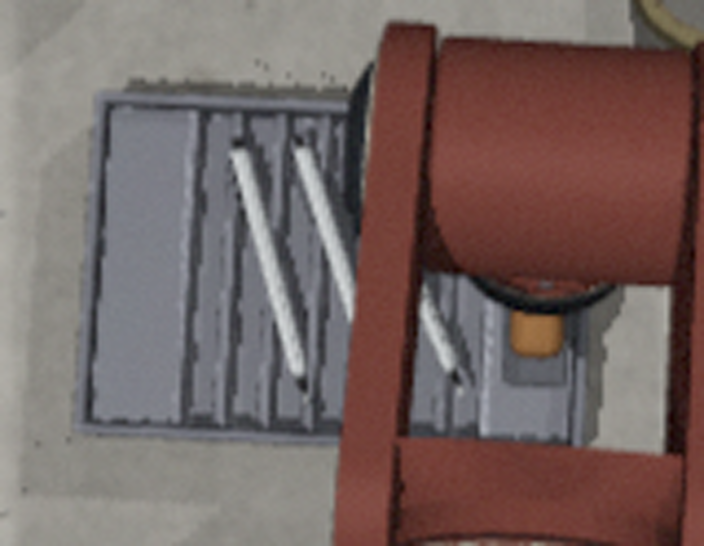

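carry_out(moves=[0,2,0,0.1,0,0,3.5,0,0.1,0,0,4.2,0,0.1,0,0,4.6,0,0.1,0,0,4.6,0,0.1,0,0,4.6,0,0.1,0])

```text
time: 5.57
tool_pos: [0.5891, 0.0153, 0.0974]
tool_rot: [0.707, 0.027, 0.706, -0.027]
contact_force: [-0.1, -0.1, -2.5]
gripper_width: 0.27
```

Run:
```python
from h import *
plan([.589,.0157,.09],85.6)
for n in C:
    f=imaging.grab_frame(n)
    c=f[110:240,225:385] if n=="top" else f[130:270,250:420]
    cv2.imwrite(f'pics/{n}5c.png',cv2.resize(c[:,:,::-1],None,fx=4.4,fy=4.2,interpolation=cv2.INTER_CUBIC))
```

```text
t 5.5667 pos [0.5891 0.0153 0.0974] jaw 85.57 down [ 6.e-04 -1.e-04 -1.e+00] F [-0.07 -0.08 -2.5 ] -> [ 0.74  0.04 -0.01] twist -0.0006
```

View pics/scene5c.png

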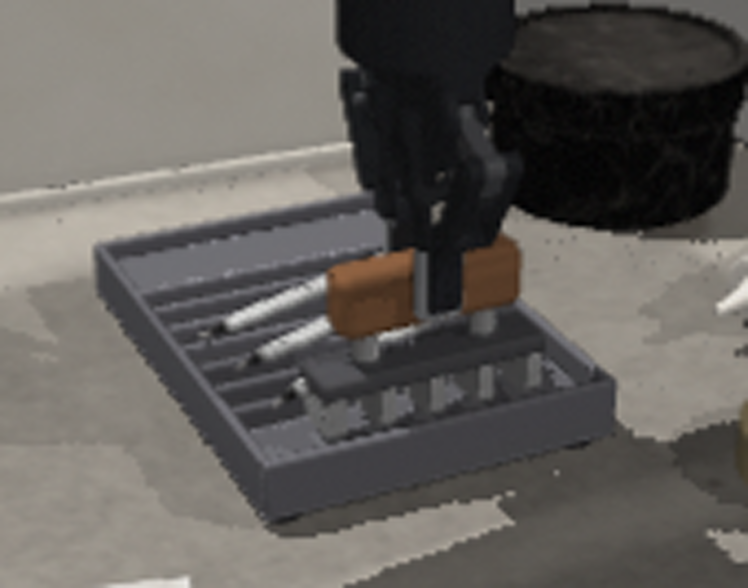

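carry_out(moves=[0,0.1,0,0,0,0,0.2,0,0,0,0,0.2,0,0,0])

```text
time: 5.92
tool_pos: [0.589, 0.0158, 0.0951]
tool_rot: [0.707, 0.027, 0.706, -0.027]
contact_force: [-0.2, 0.3, -3.2]
gripper_width: 0.269
```

carry_out(moves=[0,0.05,0,0,0,0,0.1,0,0,0,0,0.1,0,0,0])

```text
time: 6.17
tool_pos: [0.5888, 0.0158, 0.0937]
tool_rot: [0.707, 0.027, 0.707, -0.027]
contact_force: [1.1, 0.7, -1.7]
gripper_width: 0.272
```

carry_out(moves=[0,0.05,0,0,0,0,0.08,0,0,0,0,0.08,0,0,0])

```text
time: 6.42
tool_pos: [0.5888, 0.0158, 0.093]
tool_rot: [0.707, 0.027, 0.707, -0.027]
contact_force: [-0.2, 1.1, -2.3]
gripper_width: 0.269
```

carry_out(moves=[0,0.04,0,0,0,0,0.07,0,0,0,0,0.07,0,0,0])

```text
time: 6.67
tool_pos: [0.5888, 0.0157, 0.0923]
tool_rot: [0.707, 0.027, 0.707, -0.027]
contact_force: [0.5, -0.4, -2.1]
gripper_width: 0.268
```

carry_out(moves=[0,0.04,0,0,0,0,0.07,0,0,0,0,0.07,0,0,0])

```text
time: 6.92
tool_pos: [0.5888, 0.0158, 0.0916]
tool_rot: [0.707, 0.027, 0.707, -0.027]
contact_force: [0.8, -1.1, -2.6]
gripper_width: 0.268
```

carry_out(moves=[0,0.04,0,0,0,0,0.07,0,0,0,0,0.07,0,0,0])

```text
time: 7.17
tool_pos: [0.5888, 0.0158, 0.0908]
tool_rot: [0.707, 0.027, 0.707, -0.027]
contact_force: [0.1, 0.6, -2.5]
gripper_width: 0.271
```

carry_out(moves=[0,0.03,0,0,0,0,0.06,0,0,0,0,0.06,0,0,0])

```text
time: 7.42
tool_pos: [0.5888, 0.0158, 0.0903]
tool_rot: [0.707, 0.027, 0.707, -0.027]
contact_force: [0.4, 0.4, -2.8]
gripper_width: 0.268
```

carry_out(moves=[0,0.03,0,0,0,0,0.06,0,0,0,0,0.06,0,0,0])

```text
time: 7.67
tool_pos: [0.5888, 0.0158, 0.0897]
tool_rot: [0.707, 0.027, 0.707, -0.027]
contact_force: [0.3, 0.1, -2.2]
gripper_width: 0.267
```

carry_out(moves=[0,0.03,0,0,0,0,0.06,0,0,0,0,0.06,0,0,0])

```text
time: 7.92
tool_pos: [0.5888, 0.0158, 0.0891]
tool_rot: [0.707, 0.027, 0.707, -0.027]
contact_force: [0.2, 0.4, -2.4]
gripper_width: 0.268
```

carry_out(moves=[0,0.03,0,0,0,0,0.06,0,0,0,0,0.06,0,0,0])

```text
time: 8.17
tool_pos: [0.5889, 0.0157, 0.0888]
tool_rot: [0.707, 0.027, 0.707, -0.027]
contact_force: [-0.7, 0.0, -1.2]
gripper_width: 0.266
```

carry_out(moves=[0,0.03,0,0,0,0,0.06,0,0,0,0,0.06,0,0,0])

```text
time: 8.42
tool_pos: [0.589, 0.0157, 0.0886]
tool_rot: [0.707, 0.027, 0.706, -0.027]
contact_force: [-2.8, -0.4, 1.8]
gripper_width: 0.267
```

carry_out(moves=[0,0.02,0.2,0,0,0,0.02,0.4,0,0,0,0.02,0.6,0,0,0,0.02,0.8,0,0,0,0.02,1.0,0,0,0,0.02,1.2,0,0,0,0.02,1.4,0,0,0,0.02,1.6,0,0,0,0.02,1.6,0,0])

```text
time: 9.17
tool_pos: [0.5908, 0.0319, 0.0886]
tool_rot: [0.707, 0.027, 0.706, -0.027]
contact_force: [-0.4, -3.1, 5.1]
gripper_width: 0.272
```

Run:
```python
from h import *
plan([.5964,.1134,.09],85.6); print(status.state()["ft_torque"])
```

```text
t 9.1667 pos [0.5908 0.0319 0.0886] jaw 85.62 down [ 1.6e-03 -3.0e-04 -1.0e+00] F [-0.44 -3.13  5.09] -> [-0.14  8.17 -0.06] twist 0.0003
[-6.64966651e-01  5.22766138e-02 -6.74885306e-05]
```

carry_out(moves=[0,-0.01,0.2,0,0,0,-0.01,0.4,0,0,0,-0.02,0.6,0,0,0,-0.02,0.8,0,0,0,-0.03,1.0,0,0,0,-0.03,1.2,0,0,0,-0.03,1.4,0,0,0,-0.03,1.6,0,0,0,-0.03,1.6,0,0])

```text
time: 9.92
tool_pos: [0.5917, 0.0473, 0.0888]
tool_rot: [0.707, 0.026, 0.706, -0.028]
contact_force: [-2.5, -5.9, 6.5]
gripper_width: 0.27
```

```bash
cat > look.py <<'E'
import sys
from h import *
plan([.5964,.1134,.09],85.6); print(status.state()["ft_torque"].round(3))
f=imaging.grab_frame("scene")[165:265,265:395]
cv2.imwrite(f'pics/l{sys.argv[1]}.png',cv2.resize(f[:,:,::-1],None,fx=5.8,fy=5.8,interpolation=cv2.INTER_CUBIC))
E
python3 look.py 1
```

```text
t 9.9167 pos [0.5917 0.0473 0.0888] jaw 85.62 down [ 8.0e-04 -1.6e-03 -1.0e+00] F [-2.48 -5.91  6.53] -> [-0.13  6.62 -0.04] twist 0.0003
[-1.11   0.178 -0.008]
```

View pics/l1.png

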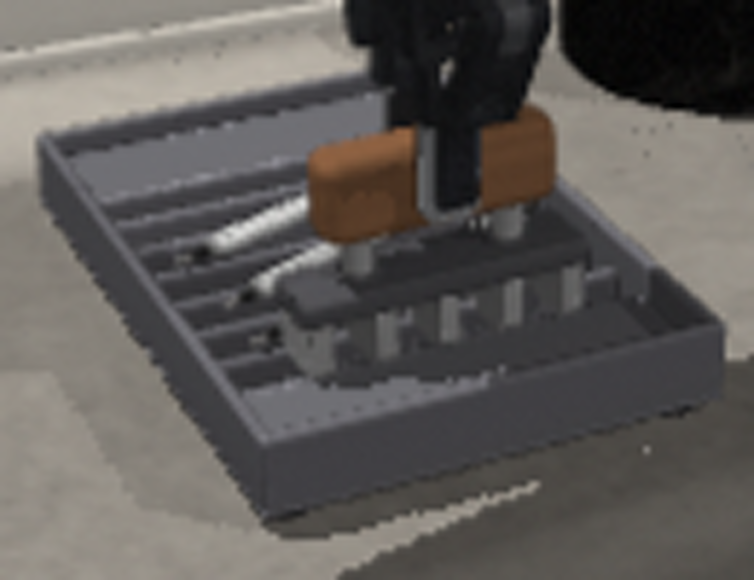

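carry_out(moves=[0,-0.02,0.2,0,0,0,-0.03,0.4,0,0,0,-0.04,0.6,0,0,0,-0.05,0.8,0,0,0,-0.06,1.0,0,0,0,-0.06,1.2,0,0,0,-0.06,1.2,0,0])

```text
time: 10.55
tool_pos: [0.5924, 0.06, 0.0889]
tool_rot: [0.707, 0.027, 0.706, -0.027]
contact_force: [0.6, -3.3, 4.8]
gripper_width: 0.274
```

```bash
python3 look.py 2
```

```text
t 10.55 pos [0.5924 0.06   0.0889] jaw 85.61 down [ 4.e-04  1.e-04 -1.e+00] F [ 0.56 -3.35  4.76] -> [-0.11  5.35 -0.01] twist 0.0002
[-0.666  0.105  0.031]
```

View pics/l2.png

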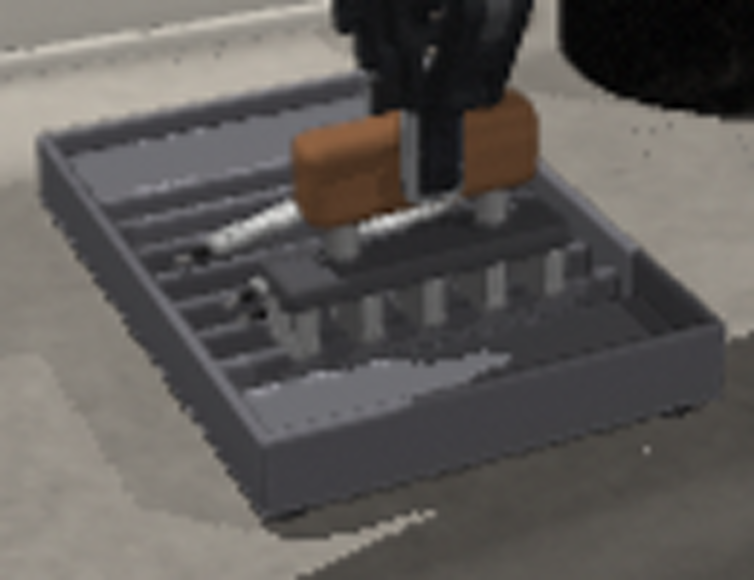

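carry_out(moves=[0,0,0.2,0,0,0,-0.01,0.4,0,0,0,-0.01,0.6,0,0,0,-0.02,0.8,0,0,0,-0.02,1.0,0,0,0,-0.03,1.2,0,0,0,-0.03,1.2,0,0])

```text
time: 11.18
tool_pos: [0.5934, 0.0719, 0.0893]
tool_rot: [0.707, 0.027, 0.706, -0.027]
contact_force: [0.4, -2.0, 5.7]
gripper_width: 0.27
```

```bash
python3 look.py 3
```

```text
t 11.1833 pos [0.5934 0.0719 0.0893] jaw 85.61 down [ 7.e-04  1.e-04 -1.e+00] F [ 0.44 -1.96  5.66] -> [-0.07  4.16 -0.02] twist 0.0001
[-0.693  0.098  0.006]
```

View pics/l3.png

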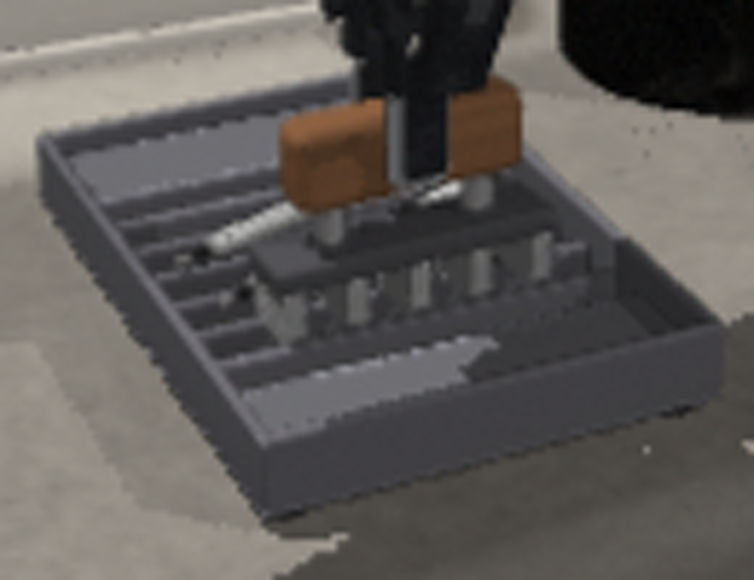

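carry_out(moves=[0,-0.01,0.2,0,0,0,-0.02,0.4,0,0,0,-0.02,0.6,0,0,0,-0.03,0.8,0,0,0,-0.04,1.0,0,0,0,-0.04,1.2,0,0,0,-0.05,1.4,0,0,0,-0.05,1.4,0,0])

```text
time: 11.9
tool_pos: [0.5941, 0.0861, 0.0894]
tool_rot: [0.707, 0.027, 0.707, -0.027]
contact_force: [0.3, -2.4, 3.4]
gripper_width: 0.271
```

```bash
python3 look.py 4
```

```text
t 11.9 pos [0.5941 0.0861 0.0894] jaw 85.61 down [-1.e-04  6.e-04 -1.e+00] F [ 0.26 -2.4   3.41] -> [-0.06  2.74  0.02] twist 0.0002
[-0.595  0.007 -0.002]
```

View pics/l4.png

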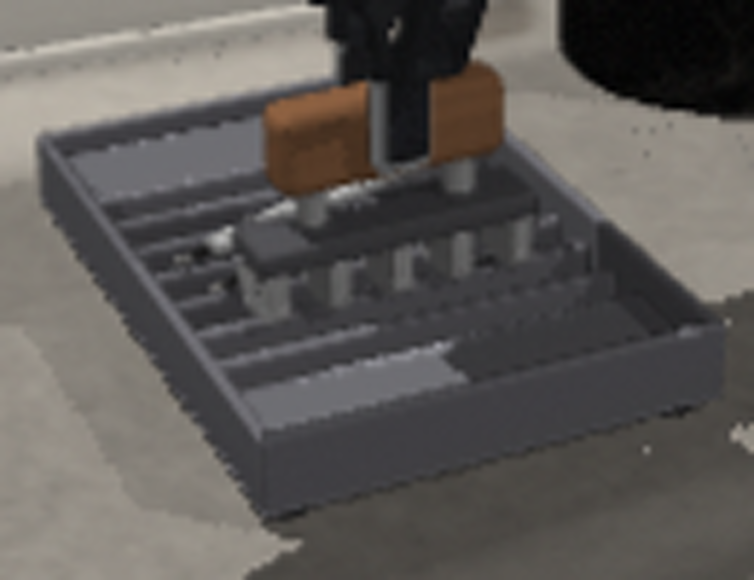

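carry_out(moves=[0,0,0.2,0,0,0,-0.01,0.4,0,0,0,-0.01,0.6,0,0,0,-0.01,0.8,0,0,0,-0.02,1.0,0,0,0,-0.02,1.2,0,0,0,-0.03,1.4,0,0,0,-0.03,1.4,0,0])

```text
time: 12.62
tool_pos: [0.5953, 0.1001, 0.0898]
tool_rot: [0.707, 0.027, 0.707, -0.027]
contact_force: [0.2, -2.8, 3.6]
gripper_width: 0.27
```

```bash
python3 look.py 5
```

```text
t 12.6167 pos [0.5953 0.1001 0.0898] jaw 85.61 down [ 2.e-04  6.e-04 -1.e+00] F [ 0.25 -2.83  3.63] -> [-0.02  1.34  0.  ] twist 0.0002
[-0.534  0.034 -0.027]
```

View pics/l5.png

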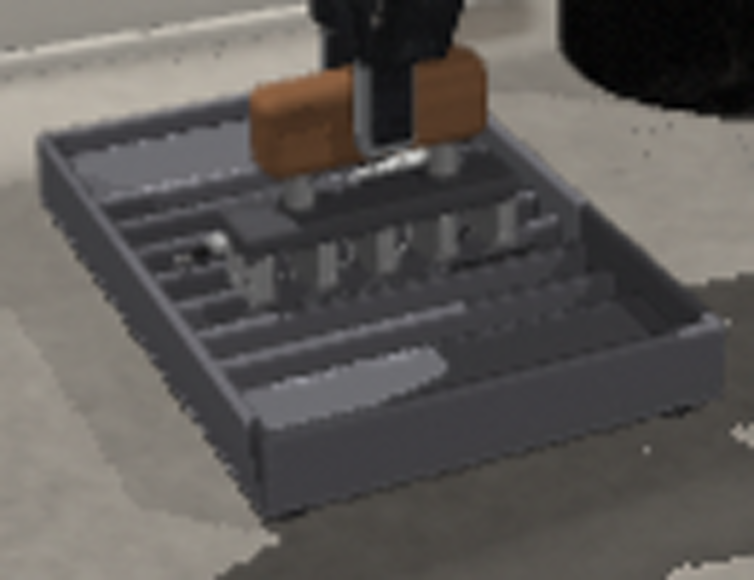

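carry_out(moves=[0,0,0.2,0,0,0,-0.01,0.4,0,0,0,-0.01,0.6,0,0,0,-0.01,0.8,0,0,0,-0.02,1.0,0,0,0,-0.02,1.2,0,0,0,-0.03,1.4,0,0,0,-0.03,1.4,0,0])

```text
time: 13.33
tool_pos: [0.5964, 0.1137, 0.0902]
tool_rot: [0.707, 0.027, 0.707, -0.027]
contact_force: [-1.4, -4.5, 4.3]
gripper_width: 0.27
```

```bash
python3 look.py 6
```

```text
t 13.3333 pos [0.5964 0.1137 0.0902] jaw 85.61 down [ 0.e+00 -1.e-04 -1.e+00] F [-1.37 -4.46  4.33] -> [ 0.02 -0.03  0.  ] twist 0.0002
[-0.689  0.061  0.006]
```

View pics/l6.png

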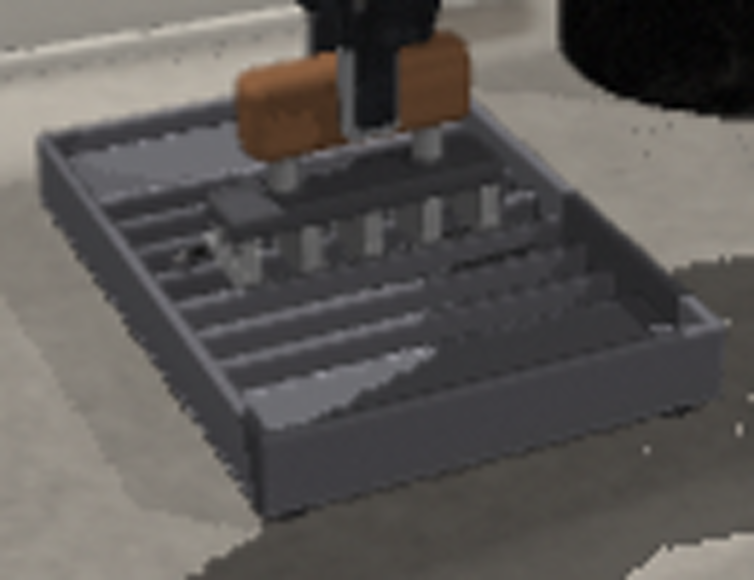

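carry_out(moves=[0,-0.01,0.2,0,0,0,-0.01,0.4,0,0,0,-0.02,0.6,0,0,0,-0.02,0.8,0,0,0,-0.03,1.0,0,0,0,-0.03,1.2,0,0,0,-0.04,1.4,0,0,0,-0.04,1.4,0,0])

```text
time: 14.05
tool_pos: [0.5973, 0.1281, 0.0903]
tool_rot: [0.706, 0.027, 0.707, -0.027]
contact_force: [-0.1, -1.2, 2.9]
gripper_width: 0.271
```

```bash
python3 look.py 7
```

```text
t 14.05 pos [0.5973 0.1281 0.0903] jaw 85.62 down [-3.e-04  7.e-04 -1.e+00] F [-0.12 -1.16  2.92] -> [ 0.03 -1.47  0.02] twist 0.0003
[-0.406  0.006  0.005]
```

View pics/l7.png

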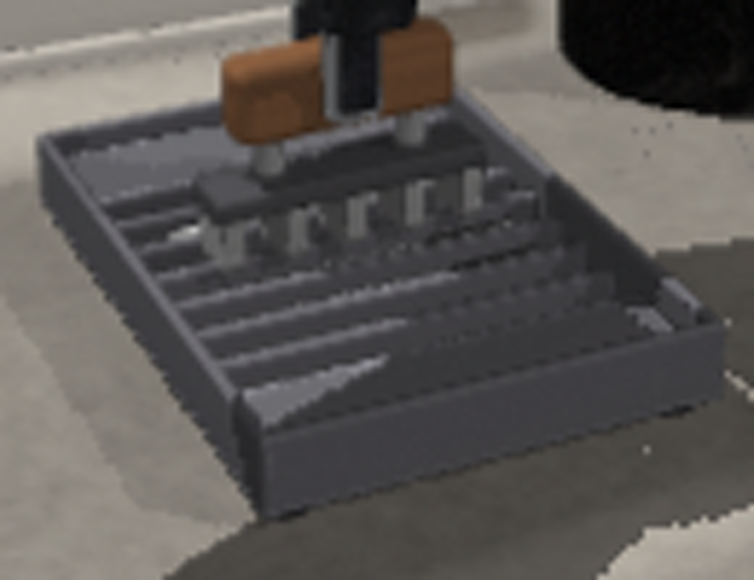

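Run:
```python
from h import *
f=imaging.grab_frame("top")[110:240,225:385]
cv2.imwrite('pics/t7.png',cv2.resize(f[:,:,::-1],None,fx=4.5,fy=4.5,interpolation=cv2.INTER_CUBIC))
```

```text
(no output)
```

View pics/t7.png

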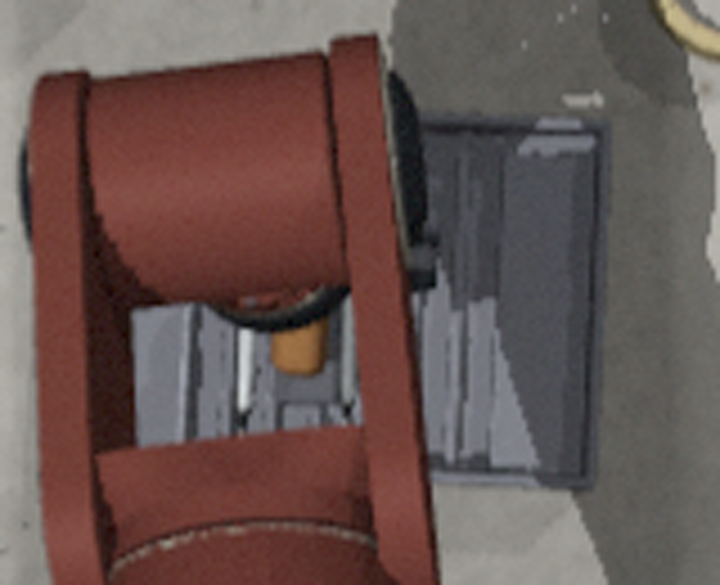

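carry_out(moves=[0,0,0.2,0,0,0,0,0.4,0,0,0,-0.01,0.6,0,0,0,-0.01,0.8,0,0,0,-0.02,1.0,0,0,0,-0.02,1.2,0,0,0,-0.03,1.4,0,0,0,-0.03,1.4,0,0])

```text
time: 14.82
tool_pos: [0.5985, 0.1421, 0.0907]
tool_rot: [0.707, 0.027, 0.707, -0.027]
contact_force: [0.4, -2.2, 3.2]
gripper_width: 0.27
```

```bash
python3 look.py 8
```

```text
t 14.8167 pos [0.5985 0.1421 0.0907] jaw 85.62 down [ 1.e-04  9.e-04 -1.e+00] F [ 0.45 -2.2   3.24] -> [ 0.07 -2.88  0.01] twist 0.0003
[-0.287 -0.01   0.001]
```

View pics/l8.png

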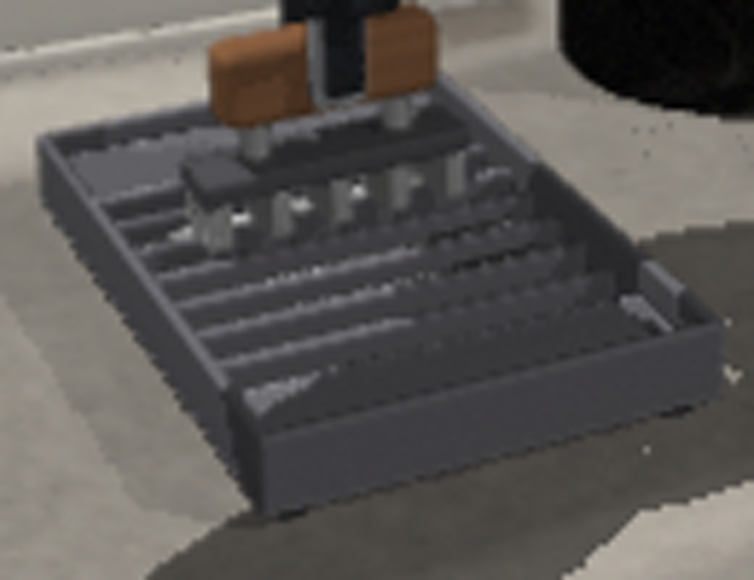

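carry_out(moves=[0,0,0.2,0,0,0,0,0.4,0,0,0,-0.01,0.6,0,0,0,-0.01,0.8,0,0,0,-0.02,1.0,0,0,0,-0.02,1.2,0,0,0,-0.03,1.4,0,0,0,-0.03,1.6,0,0,0,-0.03,1.6,0,0])

```text
time: 15.62
tool_pos: [0.5998, 0.1578, 0.0912]
tool_rot: [0.707, 0.027, 0.707, -0.027]
contact_force: [-0.7, -2.2, 2.3]
gripper_width: 0.271
```

```bash
python3 look.py 9
```

```text
t 15.6167 pos [0.5998 0.1578 0.0912] jaw 85.61 down [ 2.e-04  5.e-04 -1.e+00] F [-0.67 -2.18  2.27] -> [ 0.11 -4.45  0.  ] twist 0.0002
[-0.482 -0.009 -0.006]
```

View pics/l9.png

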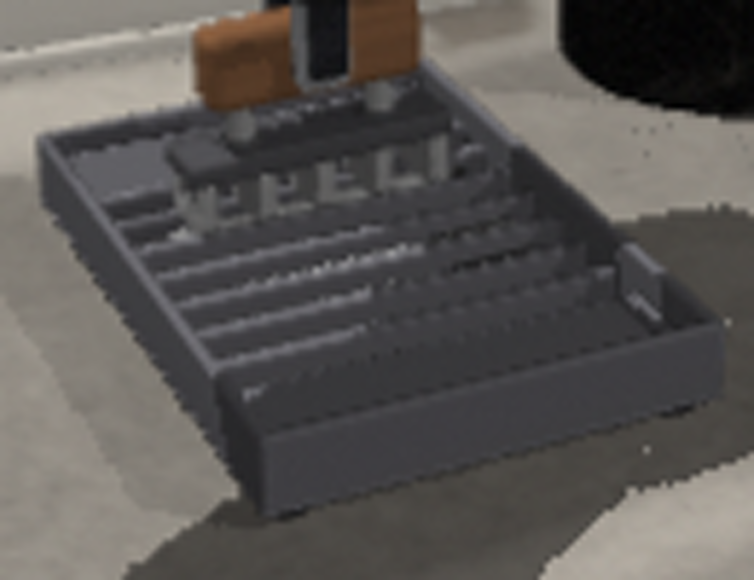

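carry_out(moves=[0,0,0.2,0,0,0,0,0.4,0,0,0,0,0.6,0,0,0,-0.01,0.8,0,0,0,-0.01,1.0,0,0,0,-0.02,1.2,0,0,0,-0.02,1.4,0,0,0,-0.03,1.6,0,0,0,-0.03,1.6,0,0])

```text
time: 16.42
tool_pos: [0.6008, 0.1739, 0.0912]
tool_rot: [0.707, 0.027, 0.707, -0.027]
contact_force: [-0.0, -0.7, 1.3]
gripper_width: 0.271
```

carry_out(moves=[0,0,0.2,0,0,0,0,0.4,0,0,0,0,0.6,0,0,0,-0.01,0.8,0,0,0,-0.01,1.0,0,0,0,-0.02,1.2,0,0,0,-0.02,1.4,0,0,0,-0.03,1.6,0,0,0,-0.03,1.6,0,0])

```text
time: 17.17
tool_pos: [0.6022, 0.1898, 0.0917]
tool_rot: [0.707, 0.027, 0.707, -0.027]
contact_force: [0.4, -1.3, 2.3]
gripper_width: 0.268
```

```bash
python3 look.py 10
```

```text
t 17.1667 pos [0.6022 0.1898 0.0917] jaw 85.62 down [ 2.e-04  6.e-04 -1.e+00] F [ 0.41 -1.29  2.35] -> [ 0.17 -7.66  0.  ] twist 0.0003
[-0.272  0.013 -0.014]
```

View pics/l10.png

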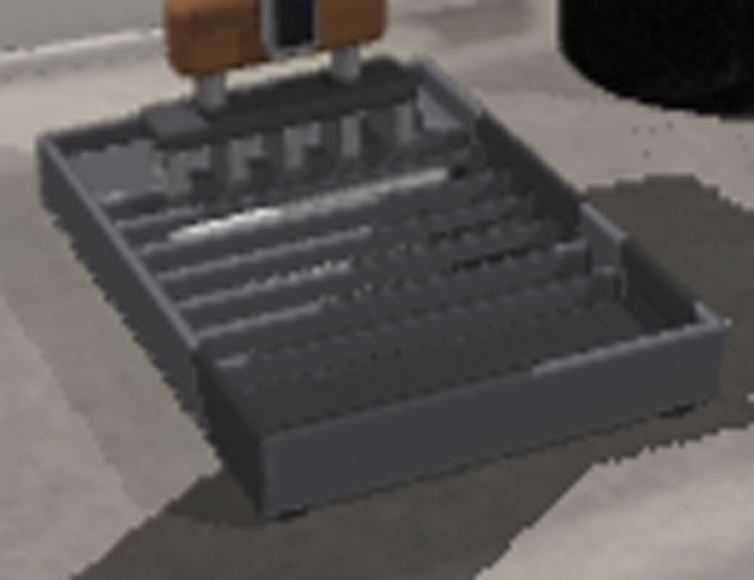

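carry_out(moves=[0,0,0.2,0,0,0,0,0.4,0,0,0,0,0.6,0,0,0,-0.01,0.8,0,0,0,-0.01,1.0,0,0,0,-0.02,1.2,0,0,0,-0.02,1.4,0,0,0,-0.02,1.6,0,0,0,-0.02,1.8,0,0,0,-0.02,1.8,0,0])

```text
time: 18.05
tool_pos: [0.6036, 0.2077, 0.092]
tool_rot: [0.707, 0.027, 0.707, -0.027]
contact_force: [-0.6, -1.8, 2.6]
gripper_width: 0.267
```

carry_out(moves=[0,-0.5,0,0,0,0,-2,0,0,0,0,-5,0,0,0,0,-8,0,0,0,0,-8,0,0,0])

```text
time: 18.47
tool_pos: [0.6071, 0.2085, 0.1802]
tool_rot: [0.711, 0.029, 0.702, -0.026]
contact_force: [2.0, 0.9, -0.3]
gripper_width: 0.271
```

```bash
python3 look.py 11;python3 - <<'E'
from h import *
f=imaging.grab_frame("top")[110:240,225:385]
cv2.imwrite('pics/t11.png',cv2.resize(f[:,:,::-1],None,fx=4.5,fy=4.5,interpolation=cv2.INTER_CUBIC))
E
```

```text
t 18.4667 pos [0.6071 0.2085 0.1802] jaw 85.61 down [ 0.0117  0.0037 -0.9999] F [ 1.97  0.87 -0.32] -> [ 8.97 -9.61 -0.44] twist 0.0002
[ 0.012 -0.083  0.049]
```

View pics/l11.png

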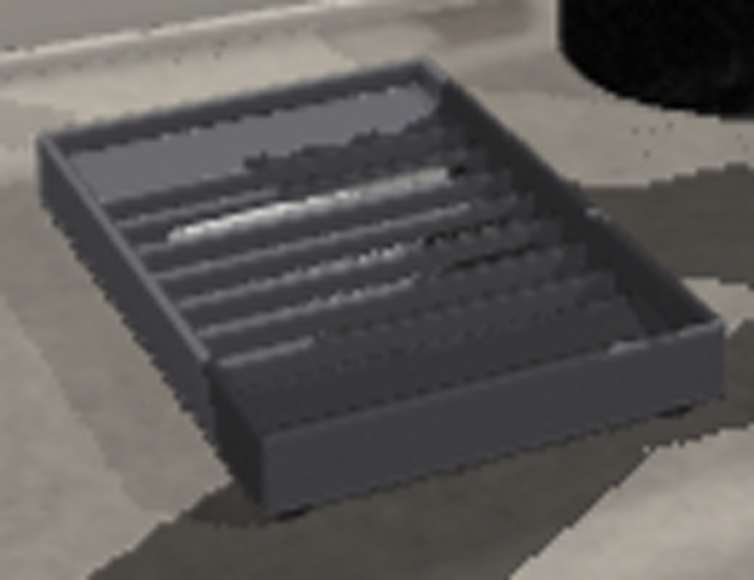

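View pics/t11.png

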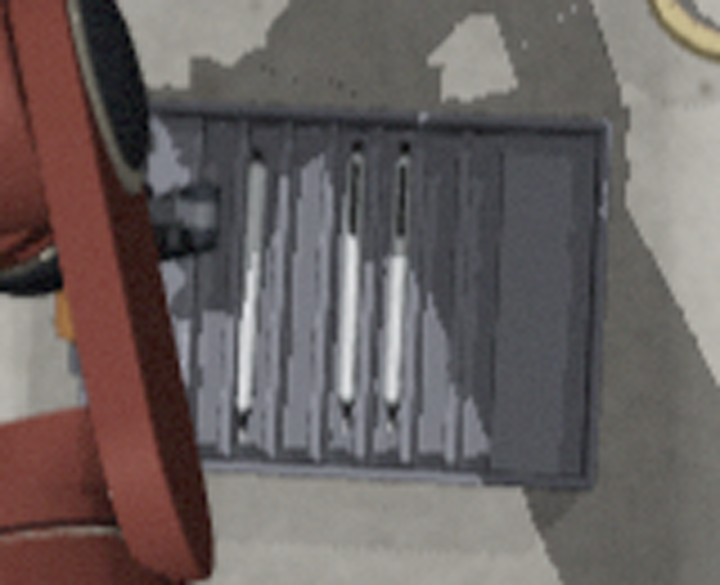

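Run:
```python
from h import *
f=imaging.grab_frame("scene")[185:225,275:355]
cv2.imwrite('pics/s12.png',cv2.resize(f[:,:,::-1],None,fx=10,fy=10,interpolation=cv2.INTER_CUBIC))
f=imaging.grab_frame("top")[135:210,270:325]
cv2.imwrite('pics/t12.png',cv2.resize(f[:,:,::-1],None,fx=8,fy=8,interpolation=cv2.INTER_CUBIC))
```

```text
(no output)
```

View pics/s12.png

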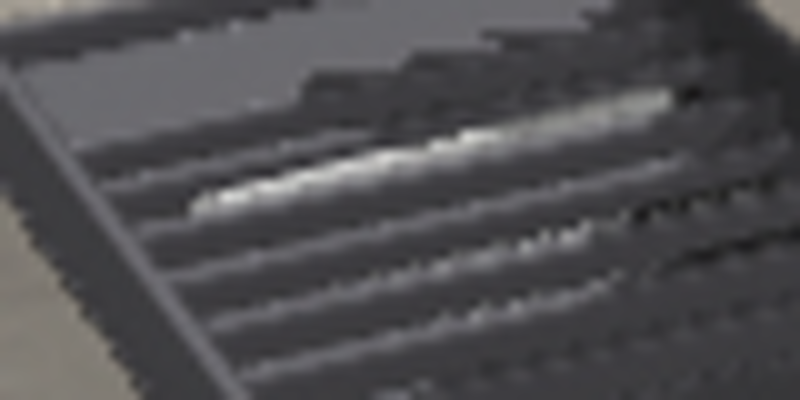

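View pics/t12.png

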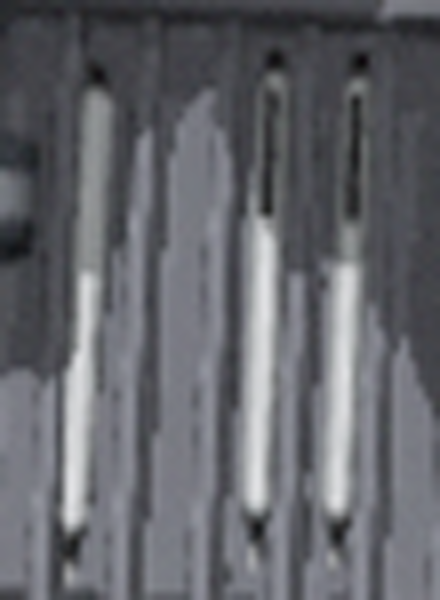

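Run:
```python
from h import *
print(tri((282.1,146),(342,195)),tri((279,200.2),(294.5,205.5)))
# predicted for tray coords
c=np.array([.5964,.1134]);ey=np.array([.997,-.0767]);ex=np.array([.0767,.997])
for z in(.020,.025,.033):
  for yy in(.055,-.055):
    for xx in(.044,.047):
      P=np.r_[c+ex*xx+ey*yy,z]; t=proj("top",P)[0]; s=proj("scene",P)[0]
      print(z,yy,xx,((t-[270,135])*8).round(),((s-[275,185])*10).round())
for nm,xs in(("a",.0), ):
  for (u,v) in [(97,88),(72,522),(268,90),(255,510),(355,85),(336,510)]:
    for z in(.02,.033):
      q=onz("top",(270+u/8,135+v/8),z)[:2]-c; print(u,v,z,"tray",(q@ex*1e3).round(1),(q@ey*1e3).round(1))
```

```text
(array([0.6632, 0.1561, 0.0191]), array([0.23, 0.21])) (array([0.5423, 0.1658, 0.019 ]), array([0.28, 0.27]))
0.02 0.055 0.044 [107. 119.] [647. 110.]
0.02 0.055 0.047 [ 97. 119.] [642. 105.]
0.02 -0.055 0.044 [ 86. 514.] [216. 206.]
0.02 -0.055 0.047 [ 75. 513.] [211. 200.]
0.025 0.055 0.044 [105. 116.] [648.  92.]
0.025 0.055 0.047 [ 95. 116.] [642.  86.]
0.025 -0.055 0.044 [ 84. 512.] [215. 187.]
0.025 -0.055 0.047 [ 73. 512.] [210. 181.]
0.033 0.055 0.044 [102. 112.] [648.  62.]
0.033 0.055 0.047 [ 91. 111.] [642.  57.]
0.033 -0.055 0.044 [ 80. 511.] [213. 157.]
0.033 -0.055 0.047 [ 69. 510.] [209. 151.]
97 88 0.02 tray 47.4 63.7
97 88 0.033 tray 45.7 61.5
72 522 0.02 tray 47.7 -57.5
72 522 0.033 tray 46.1 -58.2
268 90 0.02 tray -0.3 65.1
268 90 0.033 tray -1.4 62.9
255 510 0.02 tray -2.7 -51.9
255 510 0.033 tray -3.7 -52.6
355 85 0.02 tray -24.5 67.5
355 85 0.033 tray -25.2 65.3
336 510 0.02 tray -25.0 -50.9
336 510 0.033 tray -25.7 -51.6
```

Run:
```python
from h import *
plan([.535,-.115,.17],85.6)
```

```text
t 18.6667 pos [0.6025 0.2072 0.1704] jaw 85.6 down [-2.7e-03 -1.0e-04 -1.0e+00] F [-0.19 -0.03 -3.22] -> [  0.06 -32.64  -4.26] twist 0.0001
```

carry_out(moves=[0,0,-3,-0.4,0,0,0,-7,-0.9,0,0,0,-11,-1.4,0,0,0,-15,-2,0,0,0,-19,-2.5,0,0,0,-23,-3,0,0,0,-27,-3.5,0,0,0,-30,-3.9,0,0,0,-32,-4.2,0,0,0,-32.6,-4.3,0,0,0,-32.6,-4.3,0,0,0,-32.6,-4.3,0])

```text
time: 19.67
tool_pos: [0.535, -0.1138, 0.1704]
tool_rot: [0.706, 0.028, 0.707, -0.027]
contact_force: [0.1, 0.7, -2.0]
gripper_width: 0.268
```

carry_out(moves=[0,2,0,0,0,0,4,0,0,0,0,6,0,0,0,0,8,0,0,0,0,9,0,0,0,0,9.8,0,0,0,0,9.8,0,0,0,0,9.8,0,0,0,0,9.8,0,0,0])

```text
time: 20.42
tool_pos: [0.5368, -0.1146, 0.0753]
tool_rot: [0.707, 0.027, 0.706, -0.027]
contact_force: [0.5, 0.1, -1.8]
gripper_width: 0.271
```

Run:
```python
from h import *
plan([.535,-.115,.0634],85.6)
f=imaging.grab_frame("scene"); cv2.imwrite('pics/s13.png',cv2.resize(f[180:320,270:440,::-1],None,fx=4,fy=4,interpolation=cv2.INTER_CUBIC))
```

```text
t 20.4167 pos [ 0.5368 -0.1146  0.0753] jaw 85.62 down [ 2.2e-03 -7.0e-04 -1.0e+00] F [ 0.47  0.08 -1.79] -> [ 1.19 -0.05 -0.18] twist 0.0004
```

View pics/s13.png

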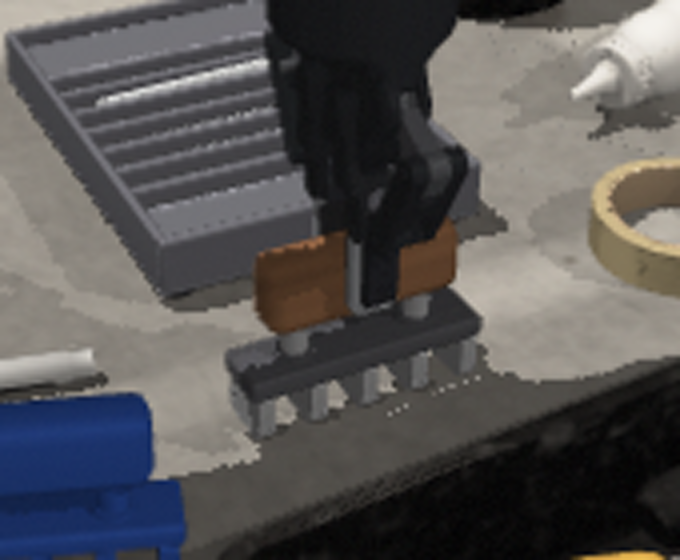

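The rake is hanging level about 10 mm above the table. I'll lower it the rest of the way slowly.

carry_out(moves=[0,0.2,0,0,0,0,0.4,0,0,0,0,0.6,0,0,0,0,0.8,0,0,0,0,0.9,0,0,0,0,0.9,0,0,0,0,0.9,0,0,0])

```text
time: 21.05
tool_pos: [0.5355, -0.1145, 0.0647]
tool_rot: [0.706, 0.027, 0.707, -0.027]
contact_force: [-0.2, 0.0, -2.0]
gripper_width: 0.268
```

carry_out(moves=[0,0.05,0,0,0,0,0.1,0,0,0,0,0.1,0,0,0,0,0.1,0,0,0])

```text
time: 21.38
tool_pos: [0.5357, -0.1145, 0.0639]
tool_rot: [0.707, 0.027, 0.707, -0.027]
contact_force: [0.9, -0.6, -1.7]
gripper_width: 0.27
```

carry_out(moves=[0,0.05,0,0,0,0,0.1,0,0,0,0,0.1,0,0,0,0,0.1,0,0,0])

```text
time: 21.72
tool_pos: [0.5359, -0.1146, 0.0635]
tool_rot: [0.707, 0.027, 0.707, -0.027]
contact_force: [-2.2, 0.7, 2.9]
gripper_width: 0.268
```

Touchdown (about 5 N net). Releasing.

carry_out(moves=[0.35,0,0,0,0,0.45,0,0,0,0,0.6,0,0,0,0,0.8,0,0,0,0,1,0,0,0,0,1,0,0,0,0,1,0,0,0,0,1,0,0,0,0,1,0,0,0,0])

```text
time: 22.47
tool_pos: [0.5357, -0.1146, 0.0629]
tool_rot: [0.707, 0.027, 0.707, -0.027]
contact_force: [-0.1, -0.7, 0.4]
gripper_width: 1.003
```

carry_out(moves=[1,-1,0,0,0,1,-3,0,0,0,1,-6,0,0,0,1,-10,0,0,0,1,-14,-4,-3,0,1,-16,-8,-6,0,1,-16,-12,-10,0,1,-16,-14,-14,0,1,-16,-14,-14,0,1,-16,-14,-14,0])

```text
time: 23.3
tool_pos: [0.382, -0.2462, 0.2247]
tool_rot: [0.707, 0.028, 0.706, -0.03]
contact_force: [-0.5, -0.5, 0.0]
gripper_width: 1.0
```

Run:
```python
from h import *
plan([.535,-.115,.0634],85.6)
for n in C:
    f=imaging.grab_frame(n)[:,:,::-1]; cv2.imwrite(f'pics/{n}14.png',f)
    c=f[120:230,235:370] if n=="top" else f[165:305,260:400]
    cv2.imwrite(f'pics/{n}14c.png',cv2.resize(c,None,fx=5.4 if n=="top" else 4.2,fy=5.4 if n=="top" else 4.2,interpolation=cv2.INTER_CUBIC))
```

```text
t 23.3 pos [ 0.382  -0.2462  0.2247] jaw 85.3 down [ 3.0e-04 -3.4e-03 -1.0e+00] F [-0.53 -0.52  0.04] -> [16.09 14.39 14.16] twist -0.0052
```

View pics/scene14.png

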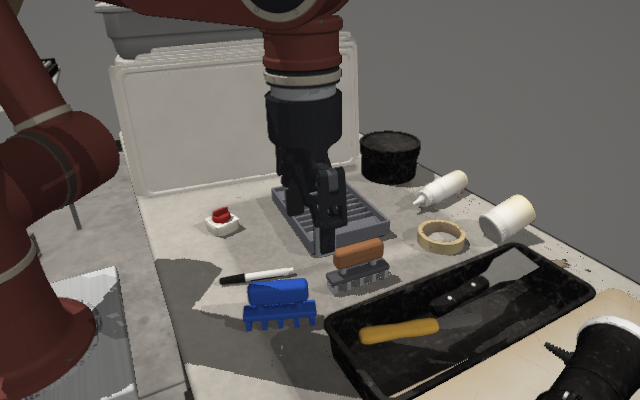

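View pics/top14c.png

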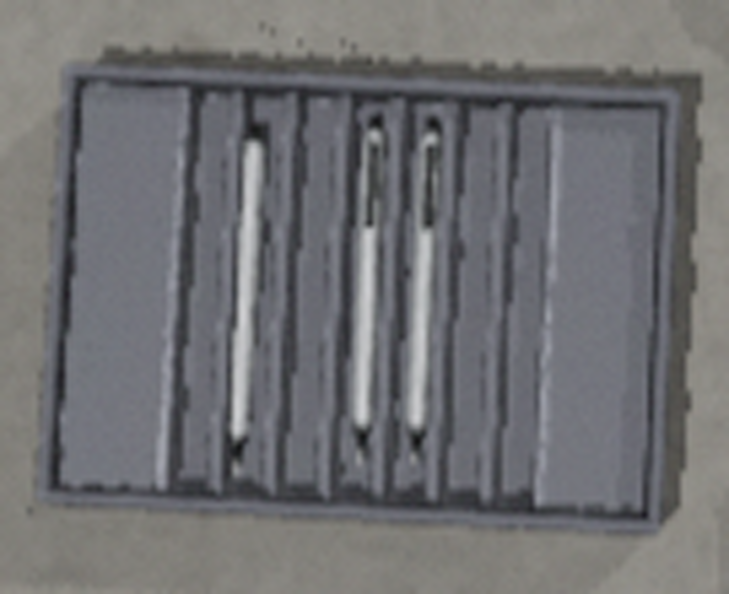

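View pics/scene14c.png

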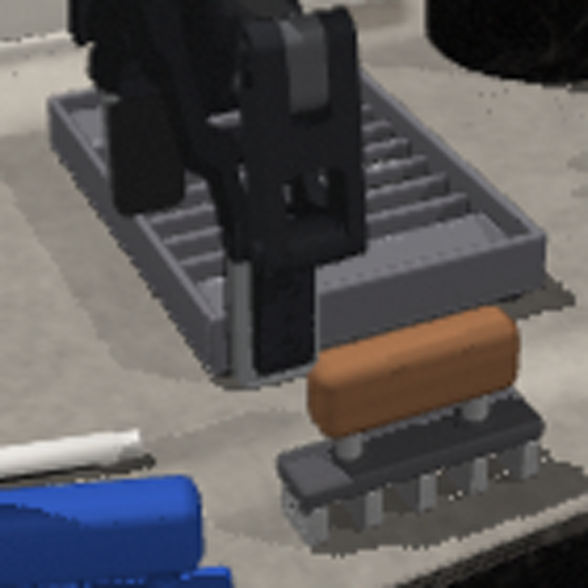

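View pics/top14.png

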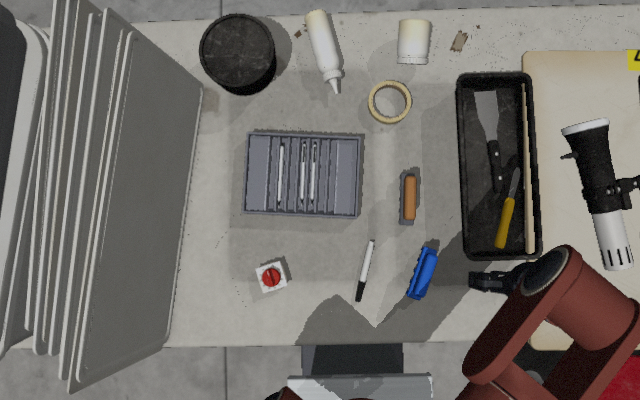

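carry_out(moves=[1,-4,-3,-1,0,1,-8,-6,-2,0,1,-10,-9,-2,0,1,-12,-12,-2,0,1,-12,-14,-2,0,1,-12,-14,-2,0,1,-12,-14,-2,0])

```text
time: 23.98
tool_pos: [0.3557, -0.3816, 0.3428]
tool_rot: [0.707, 0.027, 0.707, -0.027]
contact_force: [0.4, 0.1, -0.7]
gripper_width: 1.001
```

Run:
```python
from h import *
f=imaging.grab_frame("scene")[:,:,::-1]; cv2.imwrite('pics/scene15.png',f)
cv2.imwrite('pics/s15.png',cv2.resize(f[170:245,265:390],None,fx=6.4,fy=6.4,interpolation=cv2.INTER_CUBIC))
print(status.state()["time"])
# rake check from final top image: bar/grip centre px
```

```text
24.0333
```

View pics/s15.png

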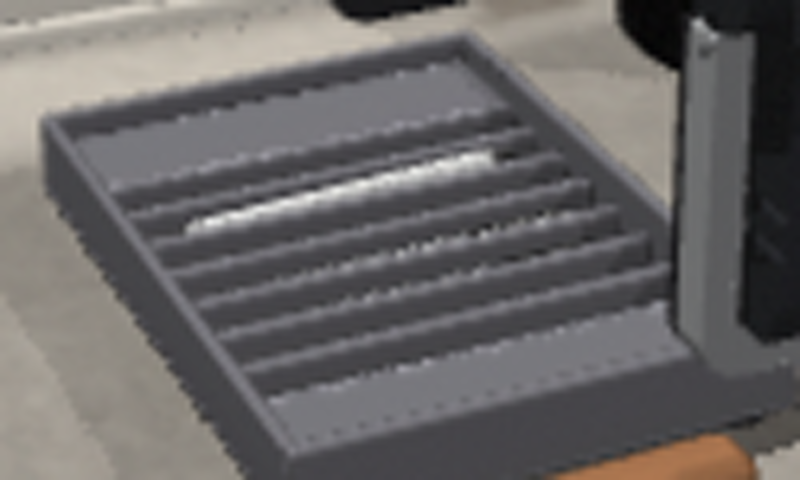

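Run:
```python
from h import *
cc=-C["scene"]["R"].T@C["scene"]["t"]; print(cc)
c=np.array([.5964,.1134]);ey=np.array([.997,-.0767]);ex=np.array([.0767,.997])
P=np.r_[c+ex*.045,.02]; d=cc-P; print(np.degrees(np.arctan2(d[2],abs(d[:2]@ex))))
W=lambda x,y,z:((proj("scene",np.r_[c+ex*x*1e-3+ey*y*1e-3,z*1e-3])[0]-[265,170])*6.4).round(1)
# rib edges (top surface) at rib height H, y=-50, 0, 50
for y in(-50,0,50):
  for H in (25.5,27.5):
    print(y,H,"far edge near wall of rib2(x=36)",W(36,y,H),"near edge x=30",W(30,y,H),"rib1 near x=52",W(52,y,H),"far 58",W(58,y,H))
f=cv2.imread('pics/scene15.png'); 
cv2.imwrite('pics/s15b.png',cv2.resize(f[190:215,288:348],None,fx=13,fy=13,interpolation=cv2.INTER_NEAREST))
t=cv2.imread('pics/top14.png')
cv2.imwrite('pics/t14b.png',cv2.resize(t[135:215,265:325],None,fx=10,fy=7,interpolation=cv2.INTER_NEAREST))
```

```text
[ 0.20778541 -0.61296436  0.49052671]
30.494000640611233
-50 25.5 far edge near wall of rib2(x=36) [222.4 221.5] near edge x=30 [228.4 229. ] rib1 near x=52 [206.5 202. ] far 58 [200.7 194.8]
-50 27.5 far edge near wall of rib2(x=36) [222.1 216.6] near edge x=30 [228.2 224.1] rib1 near x=52 [206.3 197.2] far 58 [200.5 190. ]
0 25.5 far edge near wall of rib2(x=36) [351.2 192.9] near edge x=30 [357.8 200.1] rib1 near x=52 [333.9 174.1] far 58 [327.6 167.2]
0 27.5 far edge near wall of rib2(x=36) [351.1 188. ] near edge x=30 [357.7 195.2] rib1 near x=52 [333.8 169.3] far 58 [327.5 162.4]
50 25.5 far edge near wall of rib2(x=36) [475.6 165.2] near edge x=30 [482.7 172.2] rib1 near x=52 [457.1 147.1] far 58 [450.2 140.4]
50 27.5 far edge near wall of rib2(x=36) [475.7 160.4] near edge x=30 [482.8 167.3] rib1 near x=52 [457.1 142.4] far 58 [450.2 135.7]
```

View pics/s15b.png

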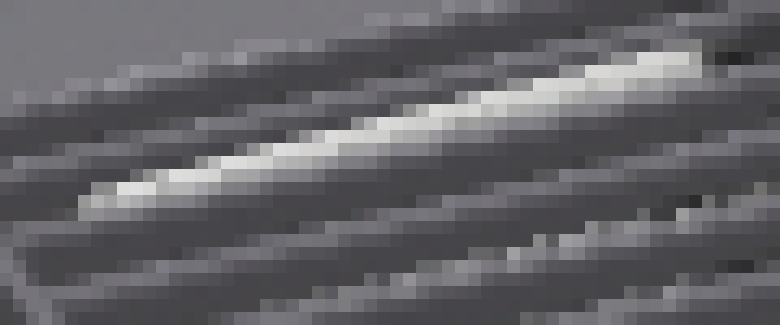

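View pics/t14b.png

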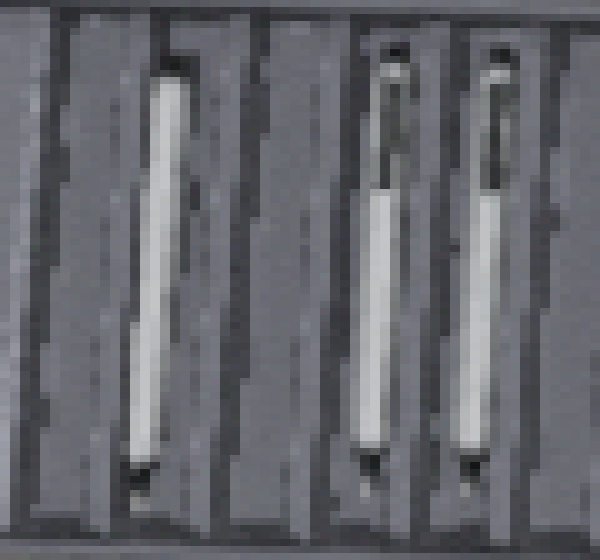

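Run:
```python
from h import *
from scipy.optimize import brentq
ex=np.array([.0767,.997])
# top view centreline of pen a white body: crop t14b scale 10x7 offset 265,135
A=(265+169/10,135+78/7); B=(265+142/10,135+460/7)
for r in(.0045,.005,.0055):
  for e in [(311.1,200.5),(334.2,195.0),(322,198.0)]:
    def res(z):
      a=onz("top",A,z);b=onz("top",B,z)
      best=[]
      off=np.r_[ex*r*.5,r*.866]
      P=np.array([a+(b-a)*k+off for k in np.linspace(0,1,300)]); q=proj("scene",P)
      i=np.argsort(q[:,0]); return np.interp(e[0],q[i,0],q[i,1])-e[1]
    print(r,e,brentq(res,0,.06).__round__(4))
f=cv2.imread('pics/scene15.png')
for c in (311,322,334): print(f[192:212,c].mean(1).round())
# control: rib-top height from visible rim/rib edges: flat edge
c=np.array([.5964,.1134]);ey=np.array([.997,-.0767])
```

```text
0.0045 (311.1, 200.5) 0.0176
0.0045 (334.2, 195.0) 0.0185
0.0045 (322, 198.0) 0.0178
0.005 (311.1, 200.5) 0.017
0.005 (334.2, 195.0) 0.0179
0.005 (322, 198.0) 0.0171
0.0055 (311.1, 200.5) 0.0163
0.0055 (334.2, 195.0) 0.0173
0.0055 (322, 198.0) 0.0165
[121. 135.  90.  71.  71.  90. 110.  83. 142. 210. 174. 128.  84.  71.
  70.  87. 117.  84.  71.  70.]
[ 78.  71.  70. 114.  91.  83. 211. 181. 136.  91.  72.  71.  70. 123.
 113.  80.  71.  70. 125. 128.]
[ 90. 110. 111. 215. 199. 157. 121.  81.  70.  71.  89. 116.  83.  70.
  70. 109. 122.  89.  72.  70.]
```

```bash
python3 -c "
from plant import workorder
print(workorder.job_done())"
```

```text
the job is handed in; nothing more can be done
None
```

I combed the tray once from end to end with the brown-grip rake and the three pens are seated in separate grooves. The rake is back on the table, released, and the job was handed in at about 24 s.

- **Combing:** I set the rake down slowly on the near flat, where its soles were about 25 mm above the table. The sweep ran from about 98 mm on one side of the tray's middle to about 94 mm on the other. I read the force between strokes of about 12–18 mm; it was about 4–9 N net. I followed the insert's tilt by feel, a rise of about 3 mm over the sweep.
- **Pens:** In the last top view each pen lies in its own groove, all within about 0.02 rad of the groove direction. One pen (pen_a, by its end of the tray) looked more exposed than the others in the scene view. Measured from both views, its axis came out at about 17–19 mm, against rib tops at about 27 mm, so it is seated against the far wall of its groove. I did not measure the height of the other two; they are mostly hidden behind the ribs in the scene view, which fits them being seated.
- **Rake and surroundings:** The rake stands upright about 0.24 m from the tray's middle, with the gripper clear of it. The timer, tape and marker show no visible movement.

Of the checks I made, none failed. The tool position reading was off by up to about 2 mm, and by more just after fast moves. I therefore relied on the force reading for the contact height.

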